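# Set the wreath clamp half open on its stop pin

### The job

Get the wide clamp ready for the next wreath ring: with the fingertips, push its sprung slide by the push plate past the half-way catch, but stop short of the end stop, then let go so that it comes back and rests half open on the dropped stop pin. Do not touch the stop-pin knobs, leave the slim clamp shut, and leave everything else lying where it is; nothing is to be gripped or lifted.

Things in the scene. Friction and masses are not known exactly. Their poses are not given: they have to be found in the camera images.
- wide_clamp: The wide one of two like clamps for wreath rings: jaws 104 across. Fixed. Lengths in mm. Origin: centre line, on the table surface; plywood base 110 wide, 12 thick, from x -120 to +140. Its x axis is the way the slide is pushed open (roughly away from the robot). A bridge 46 high with a fixed jaw 67 high stands across it at x -1 to 43; beyond it the moving jaw on the slide is sprung shut against it.
- wide_push (a point): Middle of the near face of the wide slide's upright push plate (98 wide, 10 thick, from 20 to 68 above the table; this point is at 44). At x -100 of the clamp when shut, it moves along the clamp's +x with the slide; same axes as the clamp. In front of it is only the low base: a closed fingertip fits there and pushes along +x. 89 is free from plate to bridge when shut.
- wide_slide (a joint): Slide travel of the wide clamp in m: 0 jaw shut, 0.060 end stop. A spring returns it with about 5 N at 0, 8 N at 0.06; damping 22 N per m/s. Past 0.030 the stop pin drops by itself; let go then, the slide comes back and rests on the pin at about 0.030 (half open). Let go earlier, it goes all the way home. About 0.042 is a good push.
- wide_pin (a joint): Stop pin of the wide clamp in m: 0 raised (riding on the slide's raised strip), 0.007 dropped behind the strip. Sprung down, it drops by itself within 0.2 s once the slide is past 0.030 and hardly hinders the push.
- wide_knob (a point): Top of the black knob (18 across) of the wide clamp's stop pin, on the bridge at x +10 of the clamp, 70 above the table when raised, 63 when dropped. To be left alone.
- slim_clamp: The slim one of the two: jaws 50 across. Fixed. Lengths in mm. Origin: centre line, on the table surface; plywood base 56 wide, 12 thick, from x -120 to +140. Its x axis is the way the slide is pushed open (roughly away from the robot). A bridge 46 high with a fixed jaw 67 high stands across it at x -1 to 43; beyond it the moving jaw on the slide is sprung shut against it.
- slim_push (a point): Middle of the near face of the slim slide's upright push plate (44 wide, 10 thick, from 20 to 68 above the table; this point is at 44). At x -100 of the clamp when shut, it moves along the clamp's +x with the slide; same axes as the clamp. In front of it is only the low base: a closed fingertip fits there and pushes along +x. 89 is free from plate to bridge when shut.
- slim_slide (a joint): Slide travel of the slim clamp in m: 0 jaw shut, 0.060 end stop. A spring returns it with about 5 N at 0, 8 N at 0.06; damping 22 N per m/s. Past 0.030 the stop pin drops by itself; let go then, the slide comes back and rests on the pin at about 0.030 (half open). Let go earlier, it goes all the way home. About 0.042 is a good push.
- slim_pin (a joint): Stop pin of the slim clamp in m: 0 raised (riding on the slide's raised strip), 0.007 dropped behind the strip. Sprung down, it drops by itself within 0.2 s once the slide is past 0.030 and hardly hinders the push.
- slim_knob (a point): Top of the black knob (18 across) of the slim clamp's stop pin, on the bridge at x +10 of the clamp, 70 above the table when raised, 63 when dropped. To be left alone.
- pine_cone: Loose pine cone, 42 across, 46 tall, upright in the gap between the clamps; origin under its centre.
- vine_ring: Loose ring of vine, 116 outside, 16 thick, lying on the left; origin under its centre.
- cinnamon: Loose cinnamon stick, 100 long (its x), 10 high, lying on the robot's side of the clamps; origin under its middle.
- tape_roll: Loose roll of tape, 60 across, 18 high, between the far ends of the clamps; origin under its centre.
- mug: Loose white mug, 80 across, 90 tall, on the right; origin under its centre.
- scissors: Loose scissors, about 205 long, 10 high, on the left; origin near the pivot, underneath.
- glue_gun: Loose blue cordless glue gun lying on its side, about 210 by 125, 30 high, on the right; origin under its barrel.

How it is judged:
On the way, in this order (a step that is already met when the one before it is completed fails the run):
1. the wide clamp's slide has been pushed past the catch (beyond 30.5 mm) (value of joint wide_slide above 0.0305 m).
2. let go, the slide rests on the dropped stop pin at half travel, not touched by the robot (value of joint wide_slide between 0.027 and 0.033 m and value of joint wide_pin above 0.005 m and not (contact force between the arm and wide_slide above 0.1 N) and not (contact force between the fingers and wide_slide above 0.1 N)), for 0.3 s.
At the end, for the whole second after the job is handed in: The wide clamp's slide stands still at 27 to 33 mm of travel (half open) with its stop pin dropped by more than 5 mm, the robot touches nothing, the slim clamp is shut (under 4 mm) and every loose thing is within 20 mm of where it was (value of joint wide_slide between 0.027 and 0.033 m and value of joint wide_pin above 0.005 m and velocity of joint wide_slide between -0.005 and 0.005 m/s and value of joint slim_slide below 0.004 m and distance of each of pine_cone, vine_ring, cinnamon, tape_roll, mug, scissors, glue_gun from where it was at the start of the episode below 0.02 m).
It fails at once if the wide slide is rammed to its end stop (beyond 57 mm of 60) (value of joint wide_slide above 0.057 m).
It fails at once if the slim clamp's slide is pushed (more than 5 mm) (value of joint slim_slide above 0.005 m).
It fails at once if the robot presses or pulls a stop pin's knob (over 1 N) (contact force between any of the arm, the fingers and wide_pin above 1 N or contact force between any of the arm, the fingers and slim_pin above 1 N).
It fails at once if a loose thing is lifted, carried or shoved more than 20 mm (distance of any of pine_cone, vine_ring, cinnamon, tape_roll, mug, scissors, glue_gun from where it was at the start of the episode above 0.02 m).
It also fails if it takes over 35 s, if anything falls off the work surface, if the arm or the gripper's body presses on something with over 40 N, if the wrist force passes 120 N, or if a joint passes its speed limit or range.

### The arm

A 6-joint arm with a two-finger parallel gripper is mounted at the origin on the work surface. World frame = base frame: x ahead of the robot, y to its left, z up, the work surface at z = 0. Lengths are in m, angles in rad, forces in N, time in s.
With the tool pointing down it reaches from about 0.325 to 0.9 m from the base axis. Payload 6.1 kg.
Tool frame: the origin (TCP) lies midway between the tips of the shut fingers; the grasp point (between the pads) lies 19 mm behind it; x points along the fingers, z is the direction in which the jaws open and shut, and the axes are right-handed (so a half turn about x gives the same grasp; the last joint's range is limited). The gripper opens to 87 mm and grips with 3 to 60 N. Pads are 19 mm wide; open, the fingers measure 117 mm over their backs; the gripper's body (75 mm by 190 mm) begins 51 mm behind the grasp point.
Start: joints at [-1.291, 0.22, 1.526, -0, 1.395, -0.126], TCP at [0.247, -0.574, 0.198] pointing down, gripper open.
Joint ranges: [-2.98, 2.98], [-0.91, 2.08], [0.09, 2.57], [-1.24, 4.39], [0.2, 2.65], [-2.68, 2.68]. Speed limits (rad/s): [2.57, 2.57, 3.01, 3.14, 3.14, 3.14].

### API

Orientations are given as a unit quaternion [w, x, y, z].
In Python, from rig import robot, vision, job gives the robot as it stands.
- The arm moves only by the tool move_arm, never from a script. Its argument "commands" is a list of rows, each a list of 6 numbers: the shift along the tool's x, y, z in m, then the turn, a rotation vector about the tool's x, y, z in rad. A call has 1 to 12 rows; each row shifts and turns the pose as measured when the row begins, along the tool's axes as they then stand; what a row does not reach is not made up. A row lasts 1/12 s, in which the tool goes at most 41.7 mm and 7.16 degrees, less where a joint would pass 70% of its speed; a pose out of reach is approached as far as the arm can. A call with a gripper value outside its range is refused whole. "gripper" is the closure, from 0 (fully open) to 1 (shut), set as the call begins (left out, the last holds). The fingers move at their own pace and stop on an object; "force" is the grip in N (left out, the last holds). Time passes only in rows, so rows that do not move let the fingers close. It gives the time, the measured TCP pose, the force and the opening at its end, in the units of the state.
- robot.state(): the state, without advancing time (a new reading comes with each control period).
- vision.read_camera(name): name is "scene" or "side" or "wrist"; returns a dict with "frame" (384x512x3 uint8, red, green, blue), "intrinsics" (3x3 intrinsics, pixels), "R" (3x3) and "t" (3): a world point X has camera coordinates R X + t; the wrist camera has in their place "T_tool_cam" (4x4, takes a point from camera to tool coordinates, whose origin is the TCP and whose axes are the tool frame's). Camera axes: x right, y down, z forward; pixel columns grow to the right and rows downward; lengths in m; the calibration is good to about 2 mm. A picture is of the moment at which its call begins: read the wrist's pose just before it. There is no depth.
- job.job_done(): hands the job in, once; it reports no verdict.
The state is a dict: "time": time; "qpos": joint angles; "joint_vel": joint speeds; "effort": joint torques, N m; "position": TCP position; "ee_rot": TCP orientation; "contact_force": force on the tool from outside, world axes, zero at the start; "ft_torque": the same for the moment, N m; "opening": opening from 0.0 (shut) to 1.0 (fully open).
Only numpy, scipy, OpenCV 4.12 (cv2) and the standard library are available. Lean on these libraries where they do the work, as an engineer would, in place of code of your own. Each camera call takes 0.05 s, during which the arm holds its last target.

## Working session

There is one attempt and no reset: what is moved stays moved. The work goes in short steps, Python scripts to look and compute and a tool call to move; the robot and the scene stay as the last step left them, time stands still between calls to the robot, and variables do not carry over. Pictures are saved under pics/ and viewed, and the job is handed in when it is done.

Besides the shell and the picture viewer there is one more tool, called after "Emit:" by a JSON object that holds its "op" and its "data". move_arm: Moves the arm, as the interface text tells. Its arguments: {"type":"object","properties":{"commands":{"type":"array","items":{"type":"array","items":{"type":"number"}}},"gripper":{"type":"number"},"force":{"type":"number"}},"required":["commands"]}

```bash
mkdir -p pics; cat > h.py <<'E'
from rig import robot, vision, job
import numpy as np, cv2
def snap(n,f):
    d=vision.read_camera(n); cv2.imwrite(f'pics/{f}.png',cv2.cvtColor(d['frame'],cv2.COLOR_RGB2BGR)); 
    np.savez(f'pics/{f}.npz',**{k:v for k,v in d.items()}); return d
def ray(d,u,v,z):
    d_=np.linalg.inv(d['intrinsics'])@[u,v,1]; R=d['R'];c=-R.T@d['t'];w=R.T@d_
    return c+w*(z-c[2])/w[2]
def proj(d,X):
    p=d['intrinsics']@(d['R']@np.array(X)+d['t']); return p[:2]/p[2]
E
python3 - <<'E'
from h import *
print(robot.state())
for n in('scene','side'):
    d=snap(n,n+'0'); print(n,-d['R'].T@d['t'],d['R'][2])
E
```

```text
{'time': 0.0, 'qpos': array([-1.29107891e+00,  2.21222676e-01,  1.52760017e+00, -8.11798528e-06,
        1.39472859e+00, -1.26089356e-01]), 'joint_vel': array([-0.0004441 , -0.00135588, -0.00046137, -0.00047778, -0.00035179,
        0.00135013]), 'effort': array([-3.35429440e-04, -4.94616258e+01, -3.87372959e+01,  6.99366094e-02,
        5.71814727e-02, -1.49390671e-04]), 'position': array([ 0.24653743, -0.57358733,  0.19674526]), 'ee_rot': array([ 0.58997214,  0.38943374,  0.59102748, -0.38853668]), 'contact_force': array([ 0.32269641,  0.43140493, -0.20836562]), 'ft_torque': array([-0.01708495, -0.02626361, -0.0582156 ]), 'opening': 1.0011917865957993}
scene [1.19685523 1.00638483 0.83995453] [-0.43571797 -0.71703672 -0.54406634]
side [0.5391665  1.05359341 0.74742043] [ 0.02574966 -0.83931175 -0.54304027]
```

View pics/scene0.png

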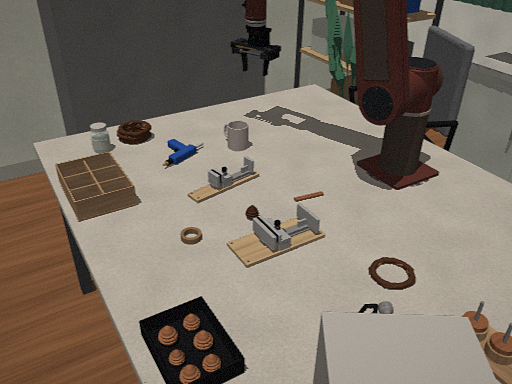

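View pics/side0.png

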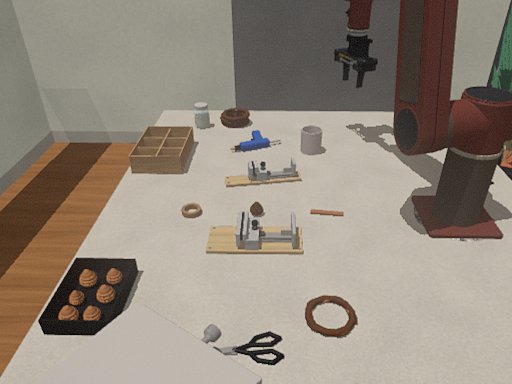

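The wide clamp is the nearer one, at about (275,240) in scene and (255,238) in side. The slim one is behind it. I'll enlarge both views.

```bash
python3 - <<'E'
import cv2
a=cv2.imread('pics/scene0.png')[195:270,215:335];b=cv2.imread('pics/side0.png')[200:260,200:350]
cv2.imwrite('pics/za.png',cv2.resize(a,None,fx=6,fy=6,interpolation=2));cv2.imwrite('pics/zb.png',cv2.resize(b,None,fx=5,fy=5,interpolation=2))
E
```

```text
(no output)
```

View pics/za.png

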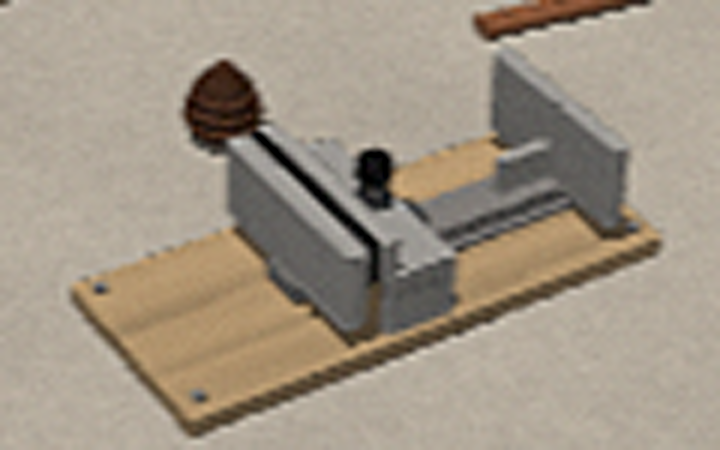

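View pics/zb.png

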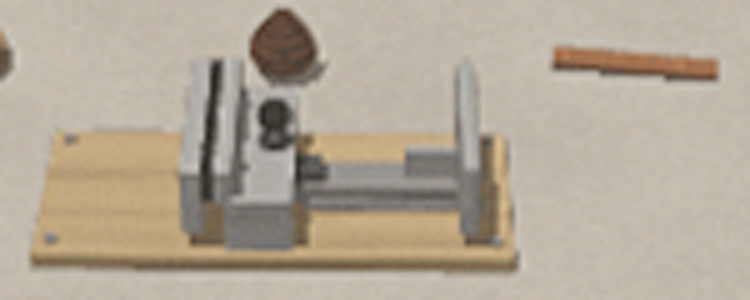

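```bash
python3 - <<'E'
from h import *
from scipy.optimize import least_squares
S={n:dict(np.load(f'pics/{n}0.npz')) for n in('scene','side')}
# x,y mm z in clamp, camera, px
P=[((140,-55,12),'scene',73/6+215,290/6+195),((140,55,12),'scene',193/6+215,422/6+195),((-120,55,12),'scene',660/6+215,240/6+195),
((-95,-49,68),'scene',497/6+215,52/6+195),((-95,49,68),'scene',620/6+215,150/6+195),
((140,-55,12),'side',211,226.6),((140,55,12),'side',206.6,251.),((-120,55,12),'side',303,251.6),((-95,-49,68),'side',293,212.4)]
for X,n,u,v in P: print(X,n,ray(S[n],u,v,X[2]/1e3).round(4))
def W(p,X):
    c,s=np.cos(p[2]),np.sin(p[2]);x,y,z=np.array(X)/1e3
    return np.array([p[0]+c*x-s*y,p[1]+s*x+c*y,z])
f=lambda p:np.concatenate([proj(S[n],W(p,X))-[u,v] for X,n,u,v in P])
r=least_squares(f,[.6,.1,0.],loss='soft_l1');print(r.x,f(r.x).reshape(-1,2).round(1))
p=r.x
for q in[(-100,0,44),(-120,0,0),(10,0,70),(0,0,0)]:print(q,W(p,q).round(4))
# others
for l,n,u,v in[('cin a','side',311,210.5),('cin b','side',343,214)]:print(l,ray(S[n],u,v,.005).round(3))
E
```

```text
(140, -55, 12) scene [0.7245 0.085  0.012 ]
(140, 55, 12) scene [0.7223 0.191  0.012 ]
(-120, 55, 12) scene [0.4674 0.1898 0.012 ]
(-95, -49, 68) scene [0.4936 0.0879 0.068 ]
(-95, 49, 68) scene [0.491  0.1822 0.068 ]
(140, -55, 12) side [0.7226 0.0827 0.012 ]
(140, 55, 12) side [0.7199 0.1904 0.012 ]
(-120, 55, 12) side [0.4633 0.1867 0.012 ]
(-95, -49, 68) side [0.4888 0.0859 0.068 ]
[0.58372563 0.13461175 0.01484258] [[-0.6 -0.6]
 [-0.1  0.2]
 [ 0.8 -0.9]
 [ 0.4 -1. ]
 [ 0.9 -0.3]
 [-0.6 -0.2]
 [-1.2  0.3]
 [ 0.1  0.3]
 [-0.3 -0.4]]
(-100, 0, 44) [0.4837 0.1331 0.044 ]
(-120, 0, 0) [0.4637 0.1328 0.    ]
(10, 0, 70) [0.5937 0.1348 0.07  ]
(0, 0, 0) [0.5837 0.1346 0.    ]
cin a [ 0.429 -0.015  0.005]
cin b [0.333 0.001 0.005]
```

```bash
cat >> h.py <<'E'
from scipy.spatial.transform import Rotation as Ro
YAW=0.0135
def rel(target,sgn=1):
    s=robot.state();q=s['ee_rot'];R=Ro.from_quat([q[1],q[2],q[3],q[0]])
    x=np.array([0,0,-1.]);y=sgn*np.array([np.cos(YAW),np.sin(YAW),0]);T=Ro.from_matrix(np.c_[x,y,np.cross(x,y)])
    print('t',s['time'],'pos',s['position'].round(4),'F',s['contact_force'].round(2),'op',round(s['opening'],3),'q6',s['qpos'].round(2))
    print('axes',R.as_matrix().round(3).tolist())
    print('shift tool',R.inv().apply(np.array(target)-s['position']).round(4),'turn',(R.inv()*T).as_rotvec().round(4))
E
python3 - <<'E'
from h import *
rel([.43,.133,.2],1);rel([.43,.133,.2],-1)
E
```

```text
t 0.1 pos [ 0.2465 -0.5737  0.1969] F [-0.03  0.14  0.19] op 1.0 q6 [-1.29  0.22  1.53 -0.    1.39 -0.13]
axes [[-0.0, 0.919, 0.395], [0.002, 0.395, -0.919], [-1.0, 0.0, -0.002]]
shift tool [-0.0021  0.4475 -0.5769] turn [ 3.923e-01 -1.700e-03  1.000e-04]
t 0.1 pos [ 0.2465 -0.5737  0.1969] F [-0.03  0.14  0.19] op 1.0 q6 [-1.29  0.22  1.53 -0.    1.39 -0.13]
axes [[-0.0, 0.919, 0.395], [0.002, 0.395, -0.919], [-1.0, 0.0, -0.002]]
shift tool [-0.0021  0.4475 -0.5769] turn [-2.7493e+00 -2.0000e-04 -2.4000e-03]
```

Emit:
{"op": "move_arm", "data": {"commands": [[0,0,0,0.1,0,0],[0,0,0,0.1,0,0],[0,0,0,0.1,0,0],[0,0,0,0.092,0,0],[0,0.01,-0.038,0,0,0],[0,0.01,-0.038,0,0,0],[0,0.01,-0.038,0,0,0],[0,0.01,-0.038,0,0,0],[0,0.01,-0.038,0,0,0],[0,0.01,-0.038,0,0,0],[0,0.01,-0.038,0,0,0],[0,0.01,-0.038,0,0,0]], "gripper": 1}}

```text
time: 1.1
position: [0.3258, -0.2604, 0.1881]
ee_rot: [0.49, 0.507, 0.501, -0.503]
contact_force: [1.8, -0.6, 0.4]
opening: 0.172
```

```bash
python3 - <<'E'
from h import *
rel([.43,.133,.2],1)
E
```

```text
t 1.1 pos [ 0.3258 -0.2604  0.1881] F [ 1.75 -0.58  0.38] op 0.172 q6 [-0.87 -0.28  2.03  0.    1.4   0.72]
axes [[-0.007, 1.0, -0.018], [0.016, -0.018, -1.0], [-1.0, -0.008, -0.015]]
shift tool [-0.0065  0.0969 -0.3954] turn [-0.0319 -0.0155  0.0073]
```

Emit:
{"op": "move_arm", "data": {"commands": [[-0.001,0.01,-0.038,0,0,0],[-0.001,0.01,-0.038,0,0,0],[-0.001,0.01,-0.038,0,0,0],[-0.001,0.01,-0.038,0,0,0],[-0.001,0.01,-0.038,0,0,0],[-0.001,0.01,-0.038,0,0,0],[-0.001,0.01,-0.038,0,0,0],[-0.001,0.01,-0.038,0,0,0],[-0.001,0.01,-0.038,0,0,0],[0,0,-0.03,0,0,0],[0,0,0,0,0,0],[0,0,0,0,0,0]]}}

```text
time: 2.1
position: [0.4212, 0.1371, 0.2008]
ee_rot: [0.491, 0.506, 0.503, -0.5]
contact_force: [0.1, -0.0, -0.2]
opening: 0.002
```

```bash
python3 - <<'E'
from h import *
rel([.437,.133,.04],1); d=snap('side','side1');snap('wrist','wrist1')
E
```

```text
t 2.1 pos [0.4212 0.1371 0.2008] F [ 0.11 -0.01 -0.24] op 0.002 q6 [ 0.12 -0.23  1.97  0.02  1.41  1.7 ]
axes [[-0.006, 1.0, -0.012], [0.018, -0.012, -1.0], [-1.0, -0.006, -0.018]]
shift tool [0.1606 0.0168 0.0068] turn [-0.0254 -0.0184  0.0058]
```

View pics/wrist1.png

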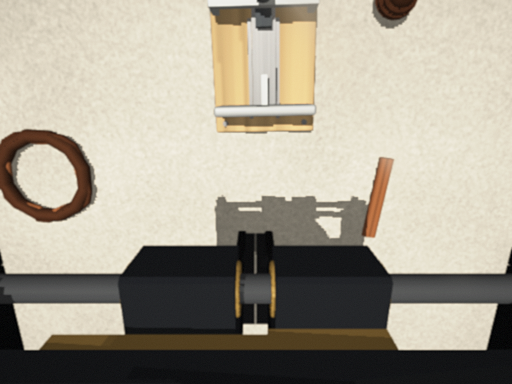

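View pics/side1.png

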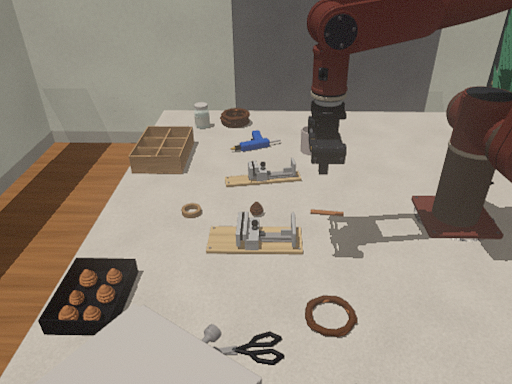

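The wrist view shows the push plate at cols 215-316, rows about 104-115, straight ahead of the shut fingers at about (255,240). The cinnamon is clear at (380,195). I'll check the plate position from this view.

```bash
python3 - <<'E'
from h import *
d=dict(np.load('pics/wrist1.npz'));s=robot.state();q=s['ee_rot'];R=Ro.from_quat([q[1],q[2],q[3],q[0]]).as_matrix()
T=d['T_tool_cam'];Rc=R@T[:3,:3];c=R@T[:3,3]+s['position']
def wr(u,v,z):
    w=Rc@(np.linalg.inv(d['intrinsics'])@[u,v,1]);return c+w*(z-c[2])/w[2]
f=d['frame'];print(f[96:136:2,240].tolist());print(f[96:136:2,300].tolist())
for u,v,z in[(216,106,.068),(316,105,.068),(216,115,.068),(316,114,.068),(217,131,.012),(313,130,.012)]:print(u,v,wr(u,v,z).round(4))
E
```

```text
[[239, 214, 151], [239, 213, 151], [239, 212, 152], [239, 213, 152], [227, 194, 142], [159, 158, 152], [234, 234, 230], [238, 237, 233], [225, 225, 217], [191, 190, 183], [135, 128, 116], [124, 102, 69], [124, 101, 69], [121, 99, 67], [130, 106, 72], [241, 210, 148], [240, 215, 154], [235, 203, 142], [189, 178, 156], [240, 235, 222]]
[[240, 215, 154], [240, 216, 155], [240, 216, 155], [242, 216, 153], [156, 146, 131], [216, 216, 209], [234, 234, 230], [229, 229, 223], [212, 211, 204], [152, 150, 144], [122, 100, 68], [127, 103, 70], [125, 103, 71], [121, 100, 70], [136, 110, 76], [242, 213, 149], [242, 217, 153], [190, 157, 110], [173, 165, 150], [236, 231, 214]]
216 106 [0.4935 0.1746 0.068 ]
316 105 [0.493  0.0799 0.068 ]
216 115 [0.4852 0.175  0.068 ]
316 114 [0.4848 0.0796 0.068 ]
217 131 [0.4646 0.1823 0.012 ]
313 130 [0.4643 0.0731 0.012 ]
```

Emit:
{"op": "move_arm", "data": {"commands": [[0.03,0.002,0.001,-0.012,-0.018,0.006],[0.035,0.003,0.001,-0.013,0,0],[0.035,0.003,0.001,0,0,0],[0.03,0.003,0.001,0,0,0],[0.015,0,0,0,0,0],[0,0,0,0,0,0],[0,0,0,0,0,0]]}}

```text
time: 2.78
position: [0.4354, 0.1216, 0.053]
ee_rot: [0.501, 0.502, 0.497, -0.5]
contact_force: [0.0, -0.3, 0.6]
opening: 0.005
```

```bash
python3 - <<'E'
from h import *
rel([.445,.131,.036],1)
E
```

```text
t 2.7833 pos [0.4354 0.1216 0.053 ] F [ 0.03 -0.32  0.58] op 0.005 q6 [ 0.1  -0.04  2.1  -0.    1.08  1.68]
axes [[0.007, 1.0, -0.003], [-0.002, -0.003, -1.0], [-1.0, 0.007, 0.002]]
shift tool [ 0.017   0.0094 -0.0095] turn [-0.0167  0.0025 -0.0067]
```

Emit:
{"op": "move_arm", "data": {"commands": [[0.017,0.008,-0.01,-0.015,0,-0.006],[0,0,0,0,0,0],[0,0,0,0,0,0]]}}

```text
time: 3.03
position: [0.4459, 0.1288, 0.0389]
ee_rot: [0.503, 0.498, 0.5, -0.498]
contact_force: [1.0, -0.1, 1.5]
opening: 0.005
```

```bash
python3 - <<'E'
from h import *
rel([.47,.131,.036],1);d=snap('side','side2');snap('scene','scene2')
a=cv2.imread('pics/scene2.png')[150:270,215:375];b=cv2.imread('pics/side2.png')[150:260,200:350]
cv2.imwrite('pics/z2.png',np.vstack([cv2.resize(a,(400,300)),cv2.resize(b,(400,293))]))
E
```

```text
t 3.0333 pos [0.4459 0.1288 0.0389] F [ 1.03 -0.13  1.52] op 0.005 q6 [ 0.11  0.02  2.07 -0.    1.05  1.68]
axes [[0.003, 1.0, 0.007], [-0.003, 0.007, -1.0], [-1.0, 0.003, 0.003]]
shift tool [ 0.003   0.0241 -0.002 ] turn [-0.0061  0.003  -0.0035]
```

View pics/z2.png

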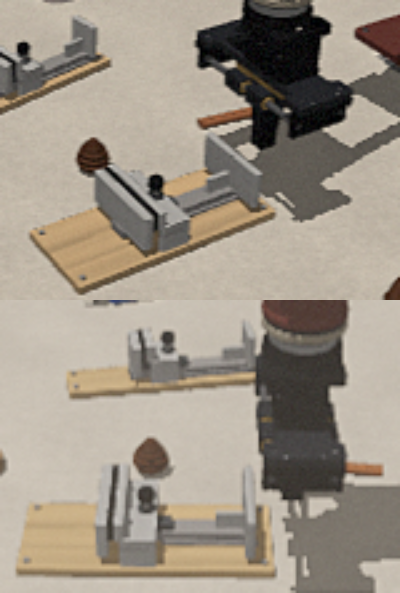

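The shut fingertips are just in front of the plate, at about plate height, and the body is above everything. Next, a gentle approach to feel for contact.

Emit:
{"op": "move_arm", "data": {"commands": [[0.002,0.01,-0.001,0,0,0],[0,0.008,-0.001,0,0,0],[0,0.004,0,0,0,0],[0,0.003,0,0,0,0],[0,0,0,0,0,0]]}}

```text
time: 3.55
position: [0.4736, 0.1309, 0.0409]
ee_rot: [0.504, 0.499, 0.499, -0.497]
contact_force: [-2.3, -0.4, 1.2]
opening: 0.001
```

Emit:
{"op": "move_arm", "data": {"commands": [[0,0.004,0,0,0,0],[0,0.004,0,0,0,0]]}}

```text
time: 3.72
position: [0.4782, 0.131, 0.0404]
ee_rot: [0.502, 0.497, 0.502, -0.499]
contact_force: [-7.3, -0.4, 6.6]
opening: 0.009
```

Emit:
{"op": "move_arm", "data": {"commands": [[0,0.004,0,0,0,0],[0,0.004,0,0,0,0]]}}

```text
time: 3.88
position: [0.4827, 0.1311, 0.0399]
ee_rot: [0.5, 0.494, 0.504, -0.502]
contact_force: [-7.9, -1.2, 7.2]
opening: 0.009
```

Emit:
{"op": "move_arm", "data": {"commands": [[0,0.006,0,0,0,0],[0,0.006,0,0,0,0],[0,0.006,0,0,0,0],[0,0.006,0,0,0,0]]}}

```text
time: 4.22
position: [0.4982, 0.1314, 0.0385]
ee_rot: [0.496, 0.488, 0.509, -0.507]
contact_force: [-10.1, -0.3, 7.2]
opening: 0.004
```

```bash
python3 - <<'E'
from h import *
rel([.5155,.1315,.042],1);d=snap('side','side3')
b=cv2.imread('pics/side3.png')[150:260,200:350]
cv2.imwrite('pics/z3.png',cv2.resize(b,(750,550)))
E
```

```text
t 4.2167 pos [0.4982 0.1314 0.0385] F [-10.13  -0.33   7.17] op 0.004 q6 [ 0.11  0.16  1.91 -0.    1.1   1.67]
axes [[-0.031, 0.999, 0.01], [-0.006, 0.01, -1.0], [-0.999, -0.031, 0.005]]
shift tool [-0.004   0.0171  0.0001] turn [-0.0038  0.0052  0.0313]
```

View pics/z3.png

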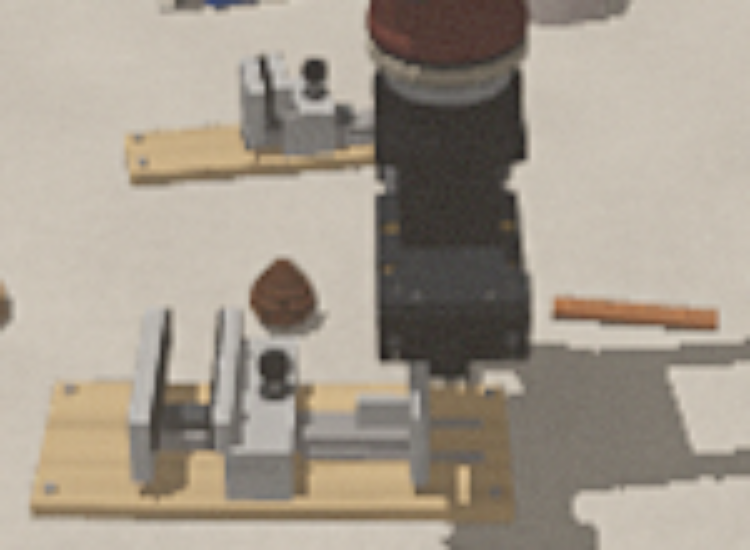

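The jaw has opened by about 25 mm, and the pin knob is still up. I'll push about 17 mm further.

Emit:
{"op": "move_arm", "data": {"commands": [[0,0.006,0,0,0,0.01],[0,0.006,0,0,0,0.01],[0,0.005,0,0,0,0.01],[0,0.003,0,0,0,0]]}}

```text
time: 4.6
position: [0.5115, 0.1316, 0.0369]
ee_rot: [0.5, 0.491, 0.506, -0.504]
contact_force: [-8.7, -0.3, 5.9]
opening: 0.007
```

```bash
python3 - <<'E'
from h import *
rel([.5155,.1315,.042],1);d=snap('side','side4')
b=cv2.imread('pics/side4.png')[150:260,200:350]
cv2.imwrite('pics/z4.png',cv2.resize(b,(750,550)))
rel([.5155,.1315,.042],1)
E
```

```text
t 4.6 pos [0.5115 0.1316 0.0369] F [-8.7  -0.28  5.9 ] op 0.007 q6 [ 0.11  0.19  1.89 -0.01  1.08  1.67]
axes [[-0.018, 1.0, 0.011], [-0.007, 0.011, -1.0], [-1.0, -0.018, 0.007]]
shift tool [-0.0052  0.0039  0.0002] turn [-0.0025  0.0066  0.0185]
t 4.65 pos [0.5118 0.1316 0.0369] F [-7.01 -0.77  3.75] op 0.008 q6 [ 0.11  0.19  1.89 -0.01  1.08  1.67]
axes [[-0.019, 1.0, 0.011], [-0.007, 0.011, -1.0], [-1.0, -0.019, 0.007]]
shift tool [-0.0052  0.0036  0.0002] turn [-0.0027  0.0065  0.0187]
```

View pics/z4.png

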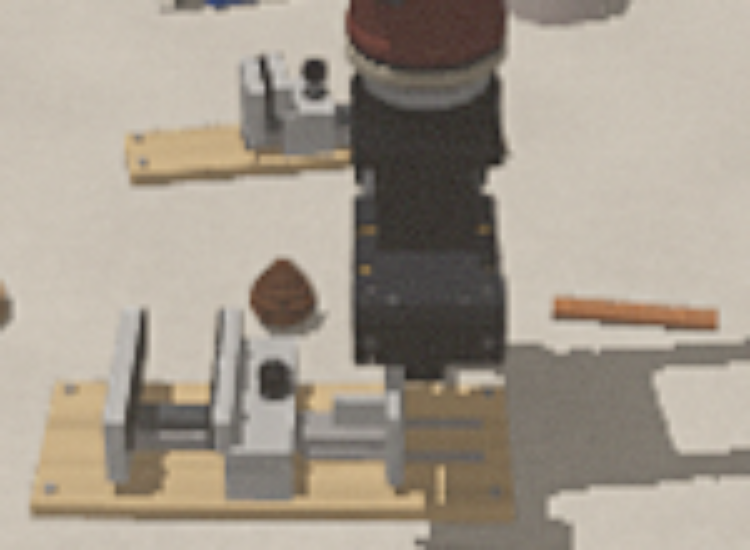

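The wide knob has visibly dropped (y 370 to 378 in the crop) and the jaw is about 38 mm open. Backing off.

Emit:
{"op": "move_arm", "data": {"commands": [[0,0.001,0,0,0,0],[0,0,0,0,0,0],[0,-0.005,0,0,0,0],[0,-0.005,0,0,0,0],[0,-0.008,0,0,0,0],[0,-0.01,0,0,0,0],[0,-0.015,0,0,0,0],[0,-0.02,0,0,0,0],[0,-0.01,0,0,0,0],[0,0,0,0,0,0]]}}

```text
time: 5.48
position: [0.4328, 0.1309, 0.0384]
ee_rot: [0.5, 0.49, 0.506, -0.504]
contact_force: [0.5, 0.8, -0.2]
opening: 0.007
```

```bash
python3 - <<'E'
from h import *
rel([.44,.1315,.15],1)
E
```

```text
t 5.4833 pos [0.4328 0.1309 0.0384] F [ 0.46  0.79 -0.21] op 0.007 q6 [ 0.12  0.01  2.08 -0.01  1.07  1.68]
axes [[-0.02, 1.0, 0.012], [-0.007, 0.012, -1.0], [-1.0, -0.02, 0.007]]
shift tool [-0.1118  0.0049  0.0002] turn [-0.0017  0.0069  0.0204]
```

Emit:
{"op": "move_arm", "data": {"commands": [[-0.03,0,0,0,0,0],[-0.03,0,0,0,0,0],[-0.03,0,0,0,0,0],[-0.03,0,0,0,0,0],[-0.02,0,0,0,0,0],[0,0,0,0,0,0],[0,0,0,0,0,0],[0,0,0,0,0,0]]}}

```text
time: 6.15
position: [0.4359, 0.1318, 0.1847]
ee_rot: [0.502, 0.492, 0.504, -0.502]
contact_force: [1.0, 0.3, -0.5]
opening: 0.002
```

```bash
python3 - <<'E'
from h import *
d=snap('side','side5');snap('scene','scene5')
b=cv2.imread('pics/side5.png')[150:260,200:350];a=cv2.imread('pics/side0.png')[150:260,200:350]
cv2.imwrite('pics/z5.png',np.vstack([cv2.resize(b,(409,300)),cv2.resize(a,(409,300))]))
x=ray(d,293,212.4,.068)
for t in(0,.027,.03,.033):print(t,[proj(d,[.4887+t,.0855,.068]).round(1)])
rel([.44,.13,.15])
E
```

```text
0 [array([293. , 212.3])]
0.027 [array([283.3, 212.2])]
0.03 [array([282.3, 212.2])]
0.033 [array([281.2, 212.2])]
t 6.25 pos [0.4348 0.1317 0.1835] F [-0.07 -0.17  0.5 ] op -0.0 q6 [ 0.12 -0.17  1.95 -0.01  1.38  1.68]
axes [[-0.016, 1.0, 0.012], [-0.007, 0.012, -1.0], [-1.0, -0.016, 0.007]]
shift tool [0.0334 0.0057 0.0015] turn [-0.0014  0.0068  0.0156]
```

View pics/z5.png

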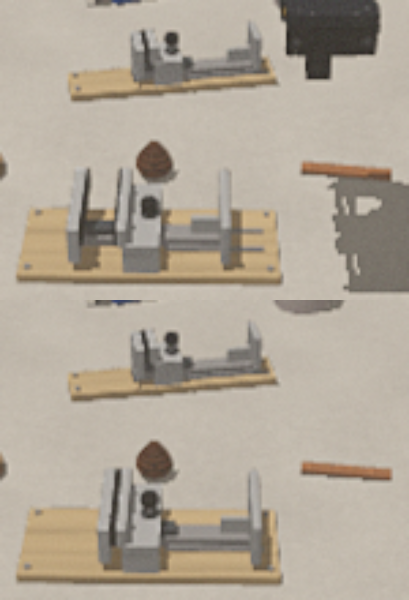

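View pics/scene5.png

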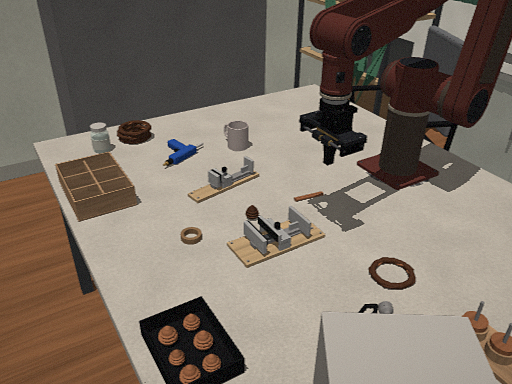

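The plate top has moved about 10.6 px, which is about 30 mm. The knob sits lower, the slim clamp is shut and the loose things haven't moved. Handing in.

```bash
python3 -c "
from h import *
print(job.job_done())"
```

```text
the job is handed in; nothing more can be done
None
```

The wide clamp now rests half open on its dropped stop pin, and I handed the job in at about 6 s of the 35 s allowed. No verdict came back.

- **Push:** I pushed the wide clamp's plate with the shut fingertips to about 38–39 mm of travel, judged from how far the tool moved after contact. That is a little under the suggested 42 mm, but past the catch and well short of the end stop. The push force read about 10 N at most.
- **Release:** I saw the pin knob drop, then backed off and raised the arm clear. The force reading was about zero.
- **Last check:** In the side view the plate had moved about 10.6 px, which is about 30 mm of travel, and the wide knob was down. The slim clamp looked shut. The loose things showed no movement by eye in the camera views. I didn't measure their positions, and I had no direct reading of the joints.

No checks failed or disagreed.

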